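# Spices out and heat on

## Robot

A 7-joint arm with a two-finger parallel gripper is mounted at the origin on the work surface. World frame = base frame: x ahead of the robot, y to its left, z up, the work surface at z = 0. Lengths are in m, angles in degrees, forces in N, time in s.
With the tool pointing down it reaches from about 0.425 to 0.875 m from the base axis. Payload 9.9 kg.
Tool frame: the origin (TCP) lies between the finger pads; the fingertips stand 25 mm ahead of it and the grasp point (between the pads) lies 6 mm ahead of it; z points along the fingers, y is the line along which they close (so a half turn about z gives the same grasp; the last joint's range is limited). The gripper opens to 85 mm and grips with 20 to 120 N. Pads are 22 mm wide; open, the fingers measure 114 mm over their backs; the gripper's body (76 mm by 85 mm) begins 54 mm behind the grasp point. The pads swing forward as they close: fully open they stand 13 mm farther back than shut.
Start: joints at [58.51, 32.985, 1.427, 82.34, -0.859, 64.687, -3.237], TCP at [0.303, -0.603, 0.256] pointing down, gripper open.
Joint ranges: [-157.87, 157.87], [-19.46, 123.44], [-87.15, 90], [11.01, 140.99], [-62.26, 242.26], [9.8, 113.94], [-161.44, 161.44]. Speed limits (degrees/s): [127.2, 127.2, 172.46, 172.46, 180, 180, 180].

## Interface

Orientations are given as a 3x3 rotation matrix whose columns are the frame's x, y, z axes.
In Python, from cell import * gives the robot as it stands.
- The arm moves only by the tool jog_arm, never from a script. Its argument "motion" is a list of rows, each a list of 5 numbers: the opening, from 0 (shut) to 1 (fully open), then the shift along the tool's x, y, z in mm, then the turn about the tool's z in degrees. A call has 1 to 8 rows; each row is the pose to reach, as a shift and turn from the pose commanded when the call began, along the tool's axes at that moment; what a row does not reach only later rows make up. A row lasts 1/12 s, in which the tool goes at most 41.7 mm and 7.16 degrees, less where a joint would pass 70% of its speed; a pose out of reach is approached as far as the arm can. A call with a gripper value outside its range is refused whole. The fingers move at their own pace and stop on an object; "newtons" is the grip in N (left out, the last holds). Time passes only in rows, so rows that repeat a pose let the fingers close. It gives the time, the measured TCP pose, the force, the opening and the grip force at its end, in the units of the state.
- get_obs(): the state, without advancing time (a new reading comes with each control period).
- get_image(name): name is "side" or "top"; returns the picture (400x640x3 uint8, blue, green, red); there is no depth.
- camera_info(name): a dict with "fx", "fy", "cx", "cy" (pixels), "view" (4x4, takes a point from world to camera coordinates). Camera axes: x right, y down, z forward; pixel columns grow to the right and rows downward; lengths in m; the calibration is good to about 2 mm. A picture is of the moment at which its call begins. camera_info takes no time and is no camera call.
- close_job(): hands the job in; it is judged then, once.
The state is a dict: "time": time; "joint_positions": joint angles; "joint_vel": joint speeds; "joint_efforts": joint torques, N m; "tcp_pos": TCP position; "ee_rot": TCP orientation; "contact_force": force on the tool from outside, world axes, zero at the start; "ft_torque": the same for the moment, N m; "width": finger opening in m; "grip_force": force on a finger pad.
Only numpy, scipy, OpenCV 4.12 (cv2) and the standard library are available. Lean on these libraries where they do the work, as an engineer would, in place of code of your own. Each camera call takes 0.05 s, during which the arm holds its last target. There are 200 camera calls.

## Task

Get the hob ready for tempering: take the steel tumbler off the spice tray and stand it upright in the middle of the orange trivet, and press each spice tin in the caddy down so that it springs up, then lift it out and stand it upright on the floor of the tray. Only once all the tins stand on the tray, turn the hob's heat dial so that its white pointer is at the red mark; leave the other things on the bench where they are.

Things in the scene. Friction and masses are not known exactly. Their poses are not given: they have to be found in the camera images.
- caddy: Dark wooden spice caddy, a fixed block 90 (x) by 320 (y) by 66 high; origin at the centre of its underside, z up. Five round wells, 55 mm across, in a row on its own y axis at y = -128, -64, 0, +64, +128 mm. Each holds one tin on a sprung push-to-release lift: latched in, the tin is flush with the caddy's top and cannot be gripped; pressed and let go, it rises 32 mm. Empty wells are left alone.
- tray: Shallow stainless steel spice tray, fixed, 150 (x) by 260 (y) outside, floor 5 mm thick, rim 5 mm wide and 12 mm high in all; origin at the centre of its underside, z up. The floor inside the rim is 140 by 250 mm.
- tumbler_mid (a point): Stainless steel tumbler, a squat open cup with a heavy foot, 66 mm across at the rim, 62 at the foot, 70 mm high, 180 g, loose; this point is on its axis half-way up (35 mm above its foot), z along its axis. It starts on the tray.
- trivet: Fixed round orange silicone trivet, 110 mm across, 4 mm thick; origin at the centre of its underside.
- dial_grip (a point): Centre of the grip of the hob's heat dial, on its vertical axis, 12.5 mm below the top of the grip. The grip is a grey upright bar 44 mm long (its own x axis), 14 mm wide (its y axis) and 26 mm high on a round foot 42 mm across and 7 mm high; the bar stands clear all round above the hob.
- dial_pointer (a point): The pointer end of the dial's bar, the end that carries the white line, 22 mm from the dial's axis; its x axis runs from the pointer towards the dial's axis and turns with the dial.
- dial (a joint): Angle of the heat dial in rad, 0 to 4.0, grows clockwise seen from above; it stays where it is left (light friction, 0.04 N m). It starts 0.6 to 2.4 rad short of the mark; the mark is always reached by turning clockwise.
- index_mark (a point): Red index mark on the fixed white scale round the dial, 28 mm from the dial's axis, on the hob (54.5 mm above the bench); its x axis runs from the mark towards the dial's axis. The dial points at the mark when its white-line end lies beside it and the two x axes agree.
- hob: Fixed black electric hob, 360 (x) by 260 (y) by 54 high; origin at the centre of its underside. On it, 70 mm towards its own +x from the centre, stands a closed aluminium pot with a steel lid clamp (200 mm across, top 240 mm above the bench); the dial is 130 mm towards its -x.
- tin0_mid (a point): Squat round spice tin with a red lid, 50 mm across, 50 mm high, about 110 g, loose; this point is at its centre (25 mm above its foot), z along its axis. It starts latched in a well of the caddy, top flush. Pressing it 4 mm down (stop at 6 mm, 3 to 4.5 N) unlatches the lift; let go, it rises 32 mm in about 0.5 s and stays there, its lower 18 mm loosely in the well. Never latches again. None if absent.
- tin1_mid (a point): Squat round spice tin with a yellow lid, 50 mm across, 50 mm high, about 110 g, loose; this point is at its centre (25 mm above its foot), z along its axis. It starts latched in a well of the caddy, top flush. Pressing it 4 mm down (stop at 6 mm, 3 to 4.5 N) unlatches the lift; let go, it rises 32 mm in about 0.5 s and stays there, its lower 18 mm loosely in the well. Never latches again. None if absent.
- tin2_mid (a point): Squat round spice tin with a green lid, 50 mm across, 50 mm high, about 110 g, loose; this point is at its centre (25 mm above its foot), z along its axis. It starts latched in a well of the caddy, top flush. Pressing it 4 mm down (stop at 6 mm, 3 to 4.5 N) unlatches the lift; let go, it rises 32 mm in about 0.5 s and stays there, its lower 18 mm loosely in the well. Never latches again. None if absent.
- tin3_mid (a point): Squat round spice tin with an orange lid, 50 mm across, 50 mm high, about 110 g, loose; this point is at its centre (25 mm above its foot), z along its axis. It starts latched in a well of the caddy, top flush. Pressing it 4 mm down (stop at 6 mm, 3 to 4.5 N) unlatches the lift; let go, it rises 32 mm in about 0.5 s and stays there, its lower 18 mm loosely in the well. Never latches again. None if absent.
- tin4_mid (a point): Squat round spice tin with a blue lid, 50 mm across, 50 mm high, about 110 g, loose; this point is at its centre (25 mm above its foot), z along its axis. It starts latched in a well of the caddy, top flush. Pressing it 4 mm down (stop at 6 mm, 3 to 4.5 N) unlatches the lift; let go, it rises 32 mm in about 0.5 s and stays there, its lower 18 mm loosely in the well. Never latches again. None if absent.
- mortar: White ceramic mortar with its pestle in it, 124 mm across, 75 mm high (pestle to 135 mm), loose bystander. Origin under its centre.
- sieve: Blue plastic sieve, 120 mm across, 50 mm high, handle towards its -y, loose bystander. Origin under its centre.
- oil: Amber oil bottle 68 mm across, 210 mm high, loose bystander. Origin under its centre.
- pickle: Green pickle jar 80 mm across, 110 mm high, loose bystander. Origin under its centre.
- bowl: Blue ceramic bowl 120 mm across, 50 mm high, loose bystander. Origin under its centre.
- salt: White salt jar 60 mm across, 90 mm high, loose bystander. Origin under its centre.

How it is judged:
By the outcome, as a careful person would: the job done as asked, in the order asked, and still so for the second after the job is handed in, with the robot touching nothing.
Of tin0, tin1, tin2, tin3, tin4 only 3 to 5 are there at a start; the rules pass over those that are not, and their reading is None.
At some moment in a run one of tumbler may be knocked a few centimetres aside while the robot is not near it.
Once in a run the grip may slacken for a moment while it holds something.
It also fails if it takes over 210 s, if anything falls off the work surface, if the arm or the gripper's body presses on something with over 40 N, if the wrist force passes 120 N, or if a joint passes its speed limit or range.

## Working session

There is one attempt and no reset: what is moved stays moved. The work goes in short steps, Python scripts to look and compute and a tool call to move; the robot and the scene stay as the last step left them, time stands still between calls to the robot, and variables do not carry over. Pictures are saved under pics/ and viewed, at most 14 in all, crops included, and the job is handed in when it is done.

Besides the shell and the picture viewer there is one more tool, called in YAML: its name, and indented under it one key for each argument. jog_arm: Moves the arm, as the interface text tells. Its arguments: {"type":"object","properties":{"motion":{"type":"array"},"newtons":{"type":"number"}},"required":["motion"]}

```bash
mkdir -p pics; ls; python3 - <<'E'
from cell import *
import cv2
for n in("top","side"):
    cv2.imwrite(f"pics/{n}0.png",get_image(n)); c=camera_info(n); print(n,c)
o=get_obs(); print(o)
E
```

```text
pics
top {'fx': 441.94196463473554, 'fy': 441.94196463473554, 'cx': 316.4088549442006, 'cy': 199.71093363334208, 'view': array([[ 0.02337177, -0.99957994,  0.0171378 , -0.03857747],
       [-0.99588583, -0.0247798 , -0.08716294,  0.53860341],
       [ 0.087551  , -0.01503014, -0.99604664,  1.55634081],
       [ 0.        ,  0.        ,  0.        ,  1.        ]])}
side {'fx': 469.45739501914454, 'fy': 469.45739501914454, 'cx': 317.66993661120756, 'cy': 198.2957204844583, 'view': array([[ 0.99361151, -0.11244385, -0.00961991, -0.54565378],
       [-0.09106557, -0.74850715, -0.65684405,  0.0987164 ],
       [ 0.0666575 ,  0.65352385, -0.75396509,  1.68955302],
       [ 0.        ,  0.        ,  0.        ,  1.        ]])}
{'time': 0.1, 'joint_positions': array([58.50980447, 33.02673403,  1.42366773, 82.3819917 , -0.8604943 ,
       64.68550259, -3.23851894]), 'joint_vel': array([-0.00441298, -0.1527463 ,  0.04678001, -0.17361535,  0.07396392,
        0.03933911,  0.03888975]), 'joint_efforts': array([ 7.40288466e-03, -7.67308044e+01,  2.25884311e+00, -2.86606246e+01,
        1.60842069e-02,  8.68595496e-03,  2.57731654e-05]), 'tcp_pos': array([ 0.30302059, -0.60275034,  0.25553958]), 'ee_rot': array([[ 8.93458518e-01,  4.49145162e-01, -7.06675788e-04],
       [ 4.49145715e-01, -8.93457606e-01,  1.27780769e-03],
       [-5.74637161e-05, -1.45906857e-03, -9.99998934e-01]]), 'contact_force': array([-0.54633111,  0.15405782, -0.7181822 ]), 'ft_torque': array([-0.10013457, -0.00686423, -0.01310489]), 'grip_force': 0.0, 'width': 0.08546360092740383}
```

View pics/top0.png

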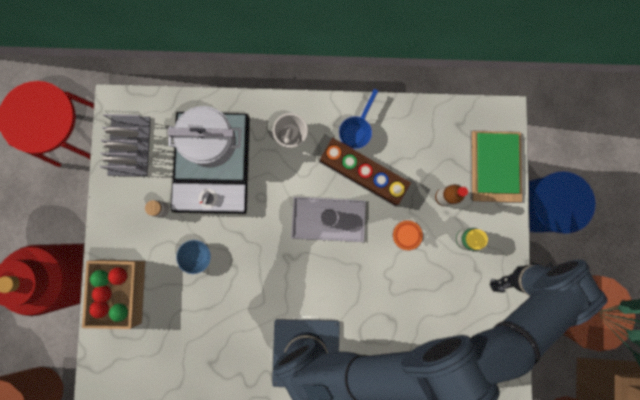

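View pics/side0.png

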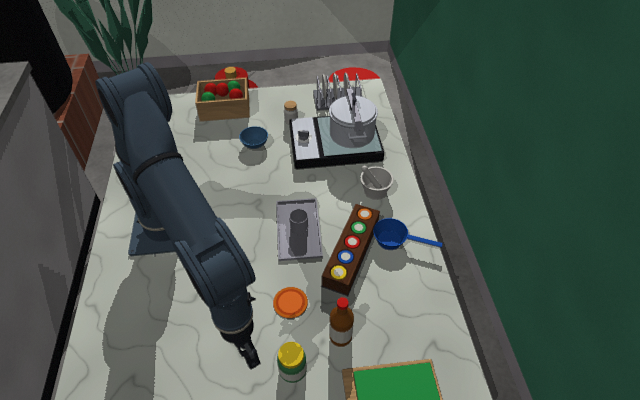

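Top view: caddy runs from (335,150) to (398,190) with five tins. The tray is around (330,220) with the tumbler at about (328,216), the trivet is at (408,236), and the dial is near (206,197). I'll zoom in next.

```bash
cat > h.py <<'E'
from cell import *
import cv2, numpy as np
def ray(n,u,v,z):
    c=camera_info(n);V=c["view"];R=V[:3,:3];t=V[:3,3]
    o=-R.T@t; d=R.T@np.array([(u-c["cx"])/c["fx"],(v-c["cy"])/c["fy"],1])
    return o+d*(z-o[2])/d[2]
def proj(n,p):
    c=camera_info(n);q=c["view"]@np.r_[p,1];return np.array([c["fx"]*q[0]/q[2]+c["cx"],c["fy"]*q[1]/q[2]+c["cy"]])
def blob(im,lo,hi,box):
    u0,v0,u1,v1=box;h=cv2.cvtColor(im[v0:v1,u0:u1],cv2.COLOR_BGR2HSV)
    m=cv2.inRange(h,np.array(lo),np.array(hi))
    n,_,s,c=cv2.connectedComponentsWithStats(m)
    return [(round(c[i][0]+u0,1),round(c[i][1]+v0,1),s[i][4]) for i in range(1,n) if s[i][4]>12]
E
python3 - <<'E'
from h import *
t=cv2.imread("pics/top0.png");s=cv2.imread("pics/side0.png")
def r(a,k): return cv2.resize(a,None,fx=k,fy=k,interpolation=cv2.INTER_CUBIC)
cv2.imwrite("pics/c1.png",r(t[130:255,285:435],5)[:600])
a=r(t[175:220,165:255],8)[:300,:720]; b=r(s[110:155,280:370],8)[:300,:720]
cv2.imwrite("pics/c2.png",np.vstack([a,b]))
cv2.imwrite("pics/c3.png",r(s[195:325,260:400],4.5))
for n,im,bx in(("top",t,(380,210,430,260)),("side",s,(265,280,315,325))):
    for b in blob(im,(3,150,120),(20,255,255),bx): print(n,"trivet",b,ray(n,b[0],b[1],.004))
E
```

```text
top trivet (np.float64(407.3), np.float64(234.9), np.int32(648)) [ 0.4218586  -0.35676043  0.004     ]
side trivet (np.float64(289.9), np.float64(302.1), np.int32(826)) [ 0.42040757 -0.35980665  0.004     ]
```

View pics/c1.png

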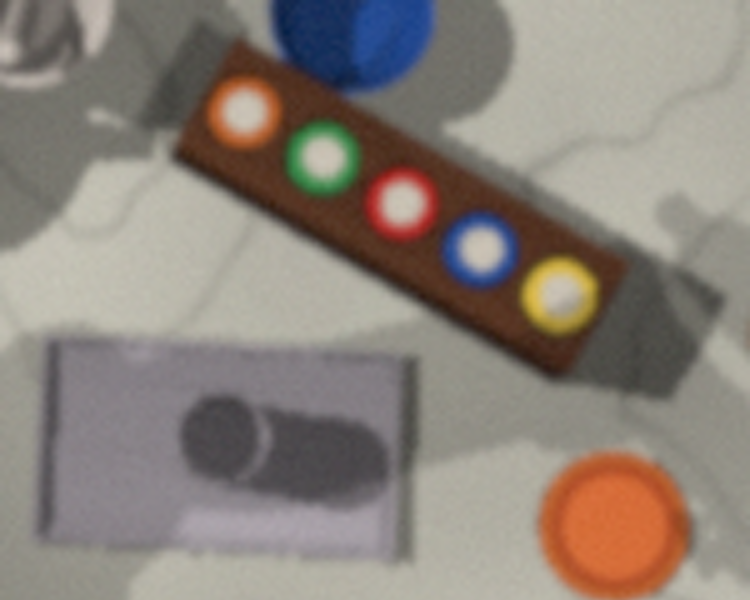

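View pics/c2.png

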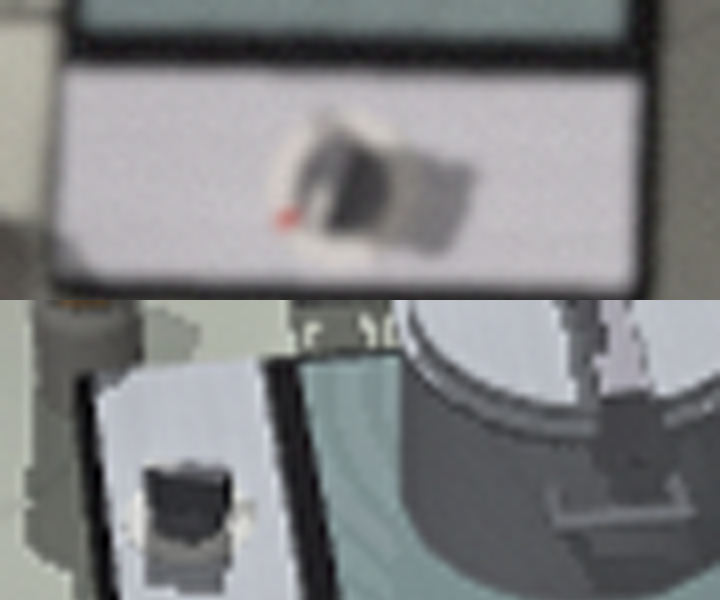

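View pics/c3.png

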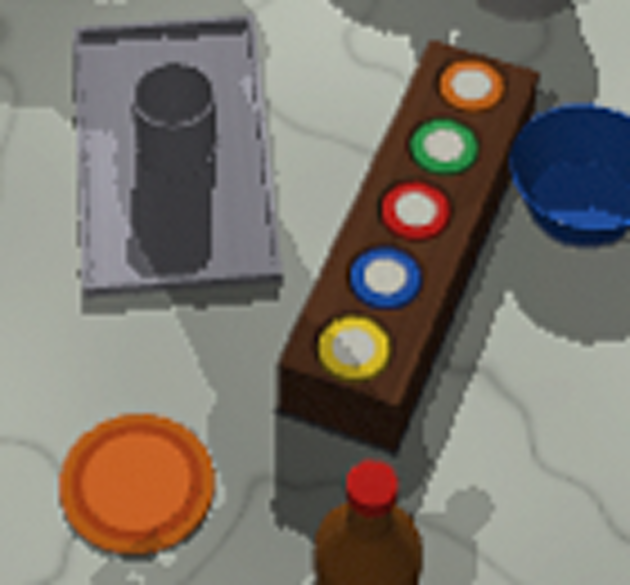

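The crops show five tins in the caddy (orange, green, red, blue, yellow from the far end to the near end). The tumbler rim is at about top px (329.5,217), and the dial's red mark is at about top px (201,202).

```bash
python3 - <<'E'
from h import *
np.set_printoptions(precision=4,suppress=True)
T=lambda x,y:((x+.5)/5-.5+285,(y+.5)/5-.5+130)
S=lambda x,y:((x+.5)/4.5-.5+260,(y+.5)/4.5-.5+195)
top=[T(*p) for p in[(244,112),(323,158),(402,203),(480,249),(560,296)]]
sid=[S(*p) for p in[(472,84),(444,146),(415,210),(385,276),(353,347)]]
A=np.array([ray("top",*p,.066) for p in top]);B=np.array([ray("side",*p,.066) for p in sid]);print(A[:,:2],B[:,:2])
for M in(A,B,(A+B)/2):
    d=np.polyfit(np.arange(-2,3)*.064,M[:,:2],1);print("fit dir",d[0],np.degrees(np.arctan2(d[0][1],d[0][0])),"c",d[1])
print("tumbler",ray("top",*T(224,437),.075),ray("side",*S(174,95),.075))
# tray outer corners at z=.012
tc=[ray("top",*T(*p),.012) for p in[(50,338),(415,355),(405,560),(40,545)]];sc=[ray("side",*S(*p),.012) for p in[(73,30),(248,18),(282,275),(83,290)]]
print("tray",np.array(tc)[:,:2],np.mean(tc,0),np.array(sc)[:,:2],np.mean(sc,0))
U=lambda x,y:((x+.5)/8-.5+165,(y+.5)/8-.5+175)
print("red",ray("top",*U(289,216),.0545),"ring ctr?",ray("top",*U(347,187),.0545))
t=cv2.imread("pics/top0.png")
hc=np.array([ray("top",*p,.054) for p in[(174,112),(248.5,113.5),(246,213),(171.5,212)]]);print("hob",hc[:,:2],hc.mean(0))
E
```

```text
[[ 0.7055 -0.0807]
 [ 0.6742 -0.1369]
 [ 0.6438 -0.1929]
 [ 0.6127 -0.2481]
 [ 0.581  -0.3045]] [[ 0.7046 -0.0814]
 [ 0.6729 -0.1384]
 [ 0.6417 -0.1944]
 [ 0.611  -0.2493]
 [ 0.5798 -0.3056]]
fit dir [-0.4853 -0.8731] -119.06692045795853 c [ 0.6434 -0.1926]
fit dir [-0.4865 -0.8739] -119.1054166610725 c [ 0.642  -0.1938]
fit dir [-0.4859 -0.8735] -119.08618070825042 c [ 0.6427 -0.1932]
tumbler [ 0.4761 -0.071   0.075 ] [ 0.4745 -0.0719  0.075 ]
tray [[ 0.5475  0.053 ]
 [ 0.5418 -0.2105]
 [ 0.3943 -0.2053]
 [ 0.3989  0.056 ]] [ 0.4706 -0.0767  0.012 ] [[ 0.3993  0.058 ]
 [ 0.5443  0.0536]
 [ 0.5419 -0.2034]
 [ 0.3929 -0.1991]] [ 0.4696 -0.0727  0.012 ]
red [0.5202 0.3784 0.0545] ring ctr? [0.5335 0.3538 0.0545]
hob [[0.8365 0.4875]
 [0.8386 0.2237]
 [0.4841 0.2194]
 [0.4813 0.4779]] [0.6601 0.3521 0.054 ]
```

```bash
cat >> h.py <<'E'
def go(x,y,z,ang=None,o=None):
    "shift mm in tool axes and turn to reach tcp x,y,z with tool y at world angle ang"
    o=o or get_obs();R=o["ee_rot"];d=R.T@(np.array([x,y,z])-o["tcp_pos"])*1000
    a=np.degrees(np.arctan2(R[1,1],R[0,1])); t=0 if ang is None else (a-ang+180)%360-180
    return np.round(np.r_[d,t],1)
E
python3 -c "
from h import *
print(go(.475,-.0715,.16,-29.1))"
```

```text
[ 392.3 -397.3   96.1  -34.2]
```

jog_arm:
  motion:
    - [1,27,-27,0,-4]
    - [1,54,-54,0,-8]
    - [1,81,-82,0,-13]
    - [1,108,-109,0,-17]
    - [1,135,-136,0,-21]
    - [1,162,-164,0,-25]
    - [1,189,-191,0,-30]
    - [1,216,-218,0,-34]
  newtons: 30

```text
time: 0.77
tcp_pos: [0.3983, -0.3094, 0.2562]
ee_rot: [[0.486, 0.874, -0.0], [0.874, -0.486, 0.0], [-0.0, -0.0, -1.0]]
contact_force: [0.6, 0.1, -0.0]
width: 0.0857
grip_force: 0.0
```

```bash
python3 -c "
from h import *
print(go(.475,-.0715,.12,-29.1),get_obs()['joint_positions'])"
```

```text
[245.2 -48.4 136.2   0. ] [ 40.25665469  18.70758489 -10.43898261 107.43596892   4.11419971
  54.23225329  -1.10678041]
```

jog_arm:
  motion:
    - [1,35,-7,10,0]
    - [1,70,-14,20,0]
    - [1,105,-21,35,0]
    - [1,140,-28,50,0]
    - [1,175,-35,70,0]
    - [1,210,-42,95,0]
    - [1,235,-46,120,0]
    - [1,245,-48,136,0]

```text
time: 1.43
tcp_pos: [0.4769, -0.0696, 0.1184]
ee_rot: [[0.485, 0.874, -0.001], [0.874, -0.485, 0.002], [0.002, -0.002, -1.0]]
contact_force: [-0.7, 0.3, 0.0]
width: 0.0857
grip_force: 0.0
```

```bash
python3 -c "
from h import *
print(go(.475,-.0715,.05,-29.1),get_obs()['joint_positions'])
i=get_image('side');cv2.imwrite('pics/a1.png',cv2.resize(i[150:300,230:400],None,fx=3,fy=3))"
```

```text
[-2.7 -0.7 68.4  0.1] [ 11.07586885  27.87415601 -11.72537991 120.07554792   9.82608278
  32.96578106 -36.62365958]
```

View pics/a1.png

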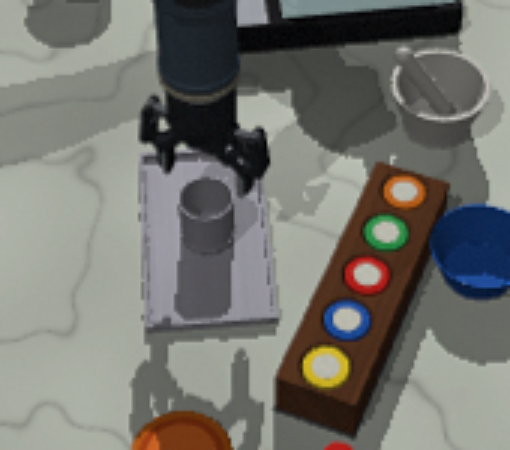

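The gripper is centred over the tumbler (rim at side px 299,216), and the tins are unchanged.

jog_arm:
  motion:
    - [1,-3,-1,25,0]
    - [1,-3,-1,50,0]
    - [1,-3,-1,68,0]
    - [1,-3,-1,68,0]
    - [0,-3,-1,68,0]
    - [0,-3,-1,68,0]
    - [0,-3,-1,68,0]
    - [0,-3,-1,68,0]
  newtons: 40

```text
time: 2.15
tcp_pos: [0.4746, -0.0766, 0.0535]
ee_rot: [[0.49, 0.872, 0.002], [0.872, -0.49, -0.0], [0.001, 0.002, -1.0]]
contact_force: [0.2, -0.9, -1.3]
width: 0.0652
grip_force: 44.6
```

```bash
python3 -c "
from h import *
o=get_obs();print(o['width'],o['grip_force'],o['tcp_pos'],go(.421,-.358,.12,-29.1))"
```

```text
0.06519323592524137 44.584937153267674 [ 0.47463126 -0.07658608  0.05346492] [-2.716e+02  9.120e+01 -6.660e+01 -2.000e-01]
```

jog_arm:
  motion:
    - [0,-3,1,-20,0]
    - [0,-20,7,-50,0]
    - [0,-55,18,-70,0]
    - [0,-93,31,-75,0]
    - [0,-132,44,-75,0]
    - [0,-170,57,-75,0]
    - [0,-208,70,-75,0]
    - [0,-240,81,-75,0]

```text
time: 2.82
tcp_pos: [0.4259, -0.3286, 0.1283]
ee_rot: [[0.491, 0.871, 0.001], [0.871, -0.491, -0.002], [-0.001, 0.002, -1.0]]
contact_force: [1.1, 0.0, -2.5]
width: 0.0652
grip_force: 45.6
```

```bash
python3 -c "
from h import *
o=get_obs();print(o['width'],o['grip_force'],o['tcp_pos'],go(.421,-.358,.08,-29.1))"
```

```text
0.06518588454282341 45.55313419943559 [ 0.42592071 -0.32859909  0.12834303] [-28.   10.1  48.4  -0.3]
```

Move above the trivet and look.

jog_arm:
  motion:
    - [0,-14,5,15,0]
    - [0,-28,10,35,0]
    - [0,-28,10,48,0]
    - [0,-28,10,48,0]

```text
time: 3.15
tcp_pos: [0.4204, -0.3551, 0.0777]
ee_rot: [[0.492, 0.871, -0.002], [0.871, -0.492, 0.001], [0.0, -0.003, -1.0]]
contact_force: [-0.2, 0.9, -1.8]
width: 0.0656
grip_force: 45.5
```

```bash
python3 -c "
from h import *
o=get_obs();print(o['width'],o['tcp_pos'])
i=get_image('side');t=get_image('top')
cv2.imwrite('pics/a2.png',np.hstack([cv2.resize(i[230:340,230:350],None,fx=3.2,fy=3.2),cv2.resize(t[180:290,350:470],None,fx=3.2,fy=3.2)]))
print(proj('side',[.421,-.358,.103]),proj('side',[.421,-.358,.033]),go(.421,-.358,.0535,-29.1))"
```

```text
0.06560934259943792 [ 0.42044615 -0.35509806  0.07769775]
[288.26055328 285.33872364] [289.54127647 296.98638812] [-3.9  0.9 26.2 -0.2]
```

View pics/a2.png

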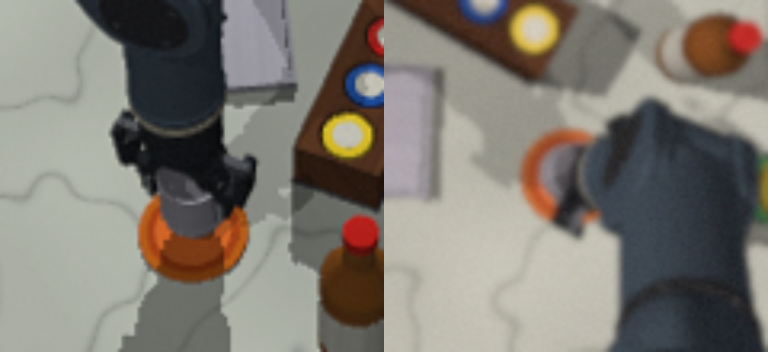

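The tumbler hangs level over the trivet centre at side px (289,297). Lower it, release and retreat.

jog_arm:
  motion:
    - [0,-2,1,12,0]
    - [0,-2,1,22,0]
    - [0,-2,1,25,0]
    - [0,-2,1,25,0]
    - [1,-2,1,25,0]
    - [1,-2,1,25,0]
    - [1,-2,1,25,0]
    - [1,-2,1,0,0]

```text
time: 3.92
tcp_pos: [0.4206, -0.3555, 0.0767]
ee_rot: [[0.489, 0.872, -0.004], [0.872, -0.489, 0.003], [0.001, -0.005, -1.0]]
contact_force: [-0.4, 0.1, 0.3]
width: 0.0856
grip_force: 0.0
```

```bash
python3 -c "
from h import *
o=get_obs();print(o['width'],o['tcp_pos'],go(.580,-.305,.14,-29.1))"
```

```text
0.08558718215682541 [ 0.42058793 -0.35551745  0.07666704] [122.1 114.  -63.8  -0.2]
```

jog_arm:
  motion:
    - [1,0,0,-38,0]
    - [0,20,18,-64,0]
    - [0,45,42,-64,0]
    - [0,70,66,-64,0]
    - [0,95,89,-64,0]
    - [0,115,107,-64,0]
    - [0,122,114,-64,0]
    - [0,122,114,-50,0]

```text
time: 4.58
tcp_pos: [0.5857, -0.3044, 0.1317]
ee_rot: [[0.486, 0.874, 0.006], [0.874, -0.486, -0.001], [0.002, 0.006, -1.0]]
contact_force: [0.4, -0.0, -0.1]
width: 0.0008
grip_force: 0.0
```

```bash
python3 -c "
from h import *
o=get_obs();print(o['width'],o['tcp_pos'],go(.5805,-.3051,.086,-29.1))"
```

```text
0.0007904809393477154 [ 0.58567982 -0.30441615  0.13171991] [-3.2 -4.5 45.7 -0. ]
```

jog_arm:
  motion:
    - [0,-2,-3,20,0]
    - [0,-2,-3,36,0]
    - [0,-2,-3,41,0]
    - [0,-2,-3,43,0]
    - [0,-2,-3,43,0]
    - [0,-2,-3,43,0]

```text
time: 5.08
tcp_pos: [0.5774, -0.3069, 0.0873]
ee_rot: [[0.49, 0.872, 0.0], [0.872, -0.49, -0.0], [-0.0, 0.0, -1.0]]
contact_force: [-2.3, 0.0, 4.4]
width: 0.0001
grip_force: 1.7
```

jog_arm:
  motion:
    - [0,0,0,2,0]
    - [0,0,0,2,0]
    - [0,0,0,-25,0]
    - [0,2,0,-50,0]
    - [0,38,1,-50,0]
    - [0,67,2,-50,0]
    - [0,67,2,-50,0]
    - [0,67,2,-25,0]

```text
time: 5.75
tcp_pos: [0.6167, -0.2468, 0.116]
ee_rot: [[0.486, 0.874, 0.009], [0.874, -0.486, -0.001], [0.004, 0.009, -1.0]]
contact_force: [1.5, -0.7, 0.1]
width: 0.0002
grip_force: 0.0
```

```bash
python3 -c "
from h import *
o=get_obs();print(o['tcp_pos'],go(.6116,-.2491,.086,-29.1))
i=get_image('side');cv2.imwrite('pics/a3.png',cv2.resize(i[150:340,230:420],None,fx=2.5,fy=2.5))"
```

```text
[ 0.61666288 -0.24683162  0.11598508] [-4.5 -3.6 29.9  0. ]
```

View pics/a3.png

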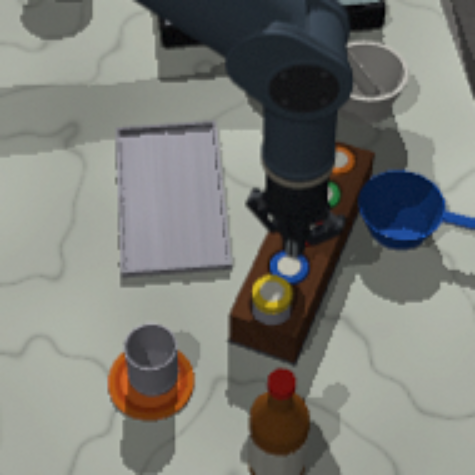

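The yellow tin is up at crop (272,295), the tumbler stands centred on the trivet, and the tool is over blue. Press it and move on.

jog_arm:
  motion:
    - [0,-1,-1,17,0]
    - [0,-1,-1,26,0]
    - [0,-1,-1,27,0]
    - [0,-1,-1,27,0]
    - [0,-1,-1,27,0]
    - [0,0,0,0,0]
    - [0,0,0,-25,0]
    - [0,36,0,-25,0]

```text
time: 6.47
tcp_pos: [0.6282, -0.2273, 0.1411]
ee_rot: [[0.499, 0.867, 0.003], [0.867, -0.499, -0.008], [-0.005, 0.006, -1.0]]
contact_force: [1.6, -2.7, -0.1]
width: 0.0
grip_force: 0.0
```

jog_arm:
  motion:
    - [0,28,0,5,0]
    - [0,28,0,30,0]
    - [0,28,0,50,0]
    - [0,28,0,52,0]
    - [0,28,0,52,0]
    - [0,28,0,52,0]

```text
time: 6.97
tcp_pos: [0.6452, -0.1916, 0.0858]
ee_rot: [[0.489, 0.873, 0.003], [0.873, -0.489, 0.002], [0.003, 0.002, -1.0]]
contact_force: [1.5, 4.8, 8.5]
width: -0.0001
grip_force: 4.0
```

jog_arm:
  motion:
    - [0,0,0,-25,0]
    - [0,0,0,-52,0]
    - [0,34,-1,-52,0]
    - [0,61,-1,-50,0]
    - [0,61,-1,-25,0]
    - [0,61,-1,-4,0]
    - [0,61,-1,0,0]
    - [0,61,-1,0,0]

```text
time: 7.63
tcp_pos: [0.6739, -0.1378, 0.0855]
ee_rot: [[0.489, 0.872, 0.003], [0.872, -0.489, 0.002], [0.003, 0.001, -1.0]]
contact_force: [1.3, 4.1, 7.3]
width: 0.0003
grip_force: 3.5
```

jog_arm:
  motion:
    - [0,0,0,0,0]
    - [0,0,0,-25,0]
    - [0,0,0,-52,0]
    - [0,36,0,-52,0]
    - [0,64,0,-50,0]
    - [0,64,0,-25,0]
    - [0,64,0,-3,0]
    - [0,64,0,0,0]

```text
time: 8.3
tcp_pos: [0.7061, -0.0817, 0.0852]
ee_rot: [[0.489, 0.873, 0.005], [0.873, -0.489, 0.002], [0.004, 0.003, -1.0]]
contact_force: [-2.1, 5.0, 14.6]
width: 0.0001
grip_force: 6.5
```

jog_arm:
  motion:
    - [0,0,0,0,0]
    - [0,0,0,0,0]

```text
time: 8.47
tcp_pos: [0.705, -0.0826, 0.0858]
ee_rot: [[0.489, 0.872, 0.003], [0.872, -0.489, 0.002], [0.003, 0.002, -1.0]]
contact_force: [1.9, 4.2, 7.7]
width: -0.0002
grip_force: 3.6
```

jog_arm:
  motion:
    - [0,0,0,-30,0]
    - [0.5,0,0,-62,0]
    - [1,0,0,-65,0]
    - [1,0,0,-65,0]
    - [1,0,0,-65,0]
    - [1,0,0,-65,0]
    - [1,0,0,-65,0]
    - [1,0,0,-65,0]

```text
time: 9.13
tcp_pos: [0.7032, -0.0838, 0.1481]
ee_rot: [[0.49, 0.872, -0.002], [0.872, -0.49, 0.0], [-0.001, -0.002, -1.0]]
contact_force: [-0.4, 0.6, 0.3]
width: 0.0832
grip_force: 0.0
```

```bash
python3 -c "
from h import *
o=get_obs();print(o['tcp_pos'],go(.7049,-.0813,.096,-29.1))
i=get_image('side');t=get_image('top')
cv2.imwrite('pics/a4.png',np.hstack([cv2.resize(i[180:310,290:410],None,fx=3.2,fy=3.2),cv2.resize(t[110:240,300:420],None,fx=3.2,fy=3.2)]))"
```

```text
[ 0.70320089 -0.08382377  0.14811119] [ 3.1  0.3 52.1 -0.2]
```

View pics/a4.png

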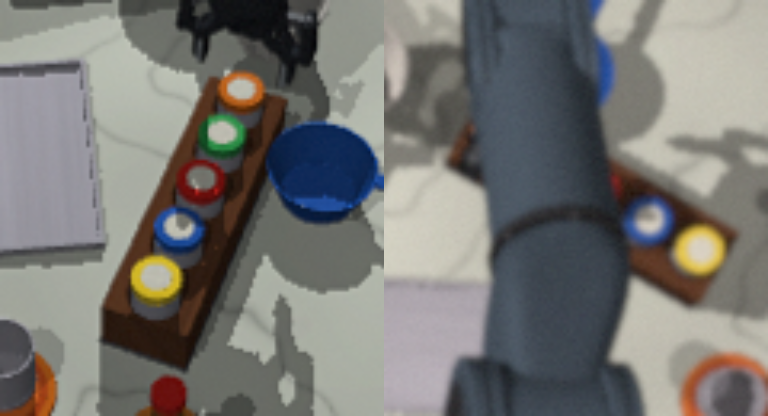

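All five tins are up, at side crop (241,90), (221,135), (201,183), (179,230) and (156,280). Grasp orange.

jog_arm:
  motion:
    - [1,2,0,25,0]
    - [1,2,0,45,0]
    - [1,2,0,52,0]
    - [1,2,0,52,0]
    - [0,2,0,52,0]
    - [0,2,0,52,0]
    - [0,2,0,52,0]
    - [0,2,0,52,0]
  newtons: 40

```text
time: 9.9
tcp_pos: [0.7055, -0.0821, 0.0987]
ee_rot: [[0.49, 0.872, 0.002], [0.872, -0.49, -0.0], [0.001, 0.002, -1.0]]
contact_force: [-0.4, 0.8, 2.9]
width: 0.049
grip_force: 28.0
```

jog_arm:
  motion:
    - [0,0,0,0,0]
    - [0,0,0,-20,0]
    - [0,0,0,-50,0]
    - [0,0,0,-65,0]

```text
time: 10.23
tcp_pos: [0.7055, -0.082, 0.1652]
ee_rot: [[0.49, 0.872, 0.002], [0.872, -0.49, -0.0], [0.001, 0.002, -1.0]]
contact_force: [0.6, 0.3, -1.0]
width: 0.0486
grip_force: 45.1
```

```bash
python3 -c "
from h import *
o=get_obs();print(o['tcp_pos'],go(.438,.005,.1,-29.1))"
```

```text
[ 0.70552094 -0.08201278  0.1651748 ] [-5.52e+01 -2.76e+02  6.45e+01 -2.00e-01]
```

jog_arm:
  motion:
    - [0,-8,-38,0,0]
    - [0,-16,-77,0,0]
    - [0,-24,-115,0,0]
    - [0,-32,-154,0,0]
    - [0,-40,-193,10,0]
    - [0,-47,-230,25,0]
    - [0,-53,-262,45,0]
    - [0,-55,-275,60,0]

```text
time: 10.9
tcp_pos: [0.4331, 0.0053, 0.1021]
ee_rot: [[0.488, 0.873, -0.003], [0.873, -0.488, -0.0], [-0.001, -0.002, -1.0]]
contact_force: [-0.4, -0.6, -0.5]
width: 0.0482
grip_force: 45.3
```

```bash
python3 -c "
from h import *
o=get_obs();print(o['tcp_pos'],o['width'],go(.438,.005,.0557,-29.1))"
```

```text
[0.43310802 0.00533157 0.10211299] 0.04818770320762837 [ 2.2  4.5 46.4 -0.1]
```

jog_arm:
  motion:
    - [0,1,3,20,0]
    - [0,1,3,38,0]
    - [0,1,3,45,0]
    - [0,1,3,45,0]
    - [0,1,3,46,0]
    - [0.7,1,3,46,0]
    - [0.7,1,3,46,0]
    - [0.7,1,3,46,0]

```text
time: 11.57
tcp_pos: [0.4417, 0.004, 0.057]
ee_rot: [[0.49, 0.872, 0.001], [0.872, -0.49, 0.0], [0.001, 0.001, -1.0]]
contact_force: [-0.5, -0.6, 0.1]
width: 0.0596
grip_force: 0.0
```

```bash
python3 -c "
from h import *
o=get_obs();print(o['tcp_pos'],o['width'],go(.6738,-.1373,.155,-29.1))"
```

```text
[0.4416557  0.00401406 0.05698822] 0.059575378935717856 [-9.400e+00  2.717e+02 -9.770e+01 -2.000e-01]
```

jog_arm:
  motion:
    - [0.7,0,0,-38,0]
    - [0.8,-1,25,-70,0]
    - [1,-2,62,-90,0]
    - [1,-4,103,-98,0]
    - [1,-6,144,-98,0]
    - [1,-7,185,-98,0]
    - [1,-8,226,-98,0]
    - [1,-9,266,-98,0]

```text
time: 12.23
tcp_pos: [0.6701, -0.1357, 0.1552]
ee_rot: [[0.49, 0.872, 0.001], [0.872, -0.49, -0.0], [0.0, 0.001, -1.0]]
contact_force: [0.7, 0.5, 0.9]
width: 0.0855
grip_force: 0.0
```

```bash
python3 -c "
from h import *
o=get_obs();print(o['tcp_pos'],o['width'],go(.6738,-.1373,.097,-29.1))"
```

```text
[ 0.67012358 -0.13570149  0.1551574 ] 0.08548975871401553 [ 0.4  3.9 58.2 -0.3]
```

jog_arm:
  motion:
    - [1,0,4,25,0]
    - [1,0,4,48,0]
    - [1,0,4,58,0]
    - [1,0,4,58,0]
    - [0,0,4,58,0]
    - [0,0,4,58,0]
    - [0,0,4,58,0]
    - [0,0,4,58,0]

```text
time: 12.9
tcp_pos: [0.673, -0.1358, 0.0981]
ee_rot: [[0.489, 0.872, 0.003], [0.872, -0.489, -0.0], [0.001, 0.002, -1.0]]
contact_force: [0.5, -0.1, 2.0]
width: 0.0489
grip_force: 43.0
```

jog_arm:
  motion:
    - [0,0,0,0,0]
    - [0,0,0,-20,0]
    - [0,0,0,-50,0]
    - [0,0,0,-65,0]

```text
time: 13.23
tcp_pos: [0.6729, -0.136, 0.1642]
ee_rot: [[0.49, 0.872, 0.002], [0.872, -0.49, -0.0], [0.001, 0.002, -1.0]]
contact_force: [1.1, 0.0, -0.5]
width: 0.0488
grip_force: 43.7
```

```bash
python3 -c "
from h import *
o=get_obs();print(o['tcp_pos'],go(.506,-.035,.1,-29.1))"
```

```text
[ 0.67293711 -0.13602526  0.16422315] [   6.3 -195.2   63.8   -0.2]
```

jog_arm:
  motion:
    - [0,1,-38,0,0]
    - [0,2,-78,0,0]
    - [0,4,-118,0,0]
    - [0,5,-158,10,0]
    - [0,6,-188,30,0]
    - [0,6,-195,60,0]
    - [0,6,-195,85,0]
    - [0,6,-195,95,0]

```text
time: 13.9
tcp_pos: [0.5034, -0.0348, 0.0645]
ee_rot: [[0.489, 0.873, -0.003], [0.873, -0.489, 0.0], [-0.001, -0.002, -1.0]]
contact_force: [0.4, 0.2, -1.5]
width: 0.0483
grip_force: 43.8
```

```bash
python3 -c "
from h import *
o=get_obs();print(o['tcp_pos'],o['width'],go(.506,-.035,.0551,-29.1))"
```

```text
[ 0.50339587 -0.03478339  0.06445156] 0.04827796577718802 [ 1.1  2.4  9.3 -0.1]
```

jog_arm:
  motion:
    - [0,1,2,6,0]
    - [0,1,2,9,0]
    - [0,1,2,10,0]
    - [0.7,1,2,10,0]
    - [0.7,1,2,10,0]
    - [0.7,1,2,10,0]
    - [0.7,1,2,-25,0]
    - [0.8,1,2,-65,0]

```text
time: 14.57
tcp_pos: [0.5057, -0.0353, 0.1307]
ee_rot: [[0.489, 0.872, -0.005], [0.872, -0.489, 0.0], [-0.002, -0.005, -1.0]]
contact_force: [-0.3, -1.0, 0.5]
width: 0.0681
grip_force: 0.0
```

```bash
python3 -c "
from h import *
o=get_obs();print(o['tcp_pos'],o['width'],go(.6427,-.1932,.155,-29.1))
i=get_image('side');cv2.imwrite('pics/a5.png',cv2.resize(i[180:310,260:410],None,fx=3.2,fy=3.2))"
```

```text
[ 0.50574114 -0.03528677  0.13065969] 0.06811769954890268 [-70.8 196.6 -25.1  -0.2]
```

View pics/a5.png

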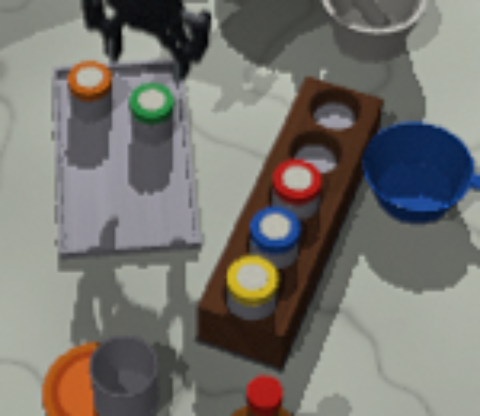

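Orange at (90,80) and green at (152,103) stand upright on the tray. The tumbler has been knocked towards +x, to crop (125,370), so I'll put that right after the tins. Red is next.

jog_arm:
  motion:
    - [1,-13,36,-25,0]
    - [1,-26,74,-25,0]
    - [1,-40,112,-25,0]
    - [1,-54,150,-25,0]
    - [1,-67,185,-25,0]
    - [1,-71,195,-25,0]
    - [1,-71,195,5,0]
    - [1,-71,195,27,0]

```text
time: 15.28
tcp_pos: [0.6434, -0.1944, 0.1043]
ee_rot: [[0.491, 0.871, 0.003], [0.871, -0.491, -0.001], [0.001, 0.003, -1.0]]
contact_force: [-0.9, 1.0, -1.8]
width: 0.0856
grip_force: 0.0
```

```bash
python3 -c "
from h import *
o=get_obs();print(o['tcp_pos'],o['width'],go(.6427,-.1932,.097,-29.1))"
```

```text
[ 0.64344792 -0.19435414  0.10426716] 0.08556247937837862 [ 0.6 -1.2  7.3 -0.3]
```

jog_arm:
  motion:
    - [1,0,0,7,0]
    - [1,0,0,7,0]
    - [0,0,0,7,0]
    - [0,0,0,7,0]
    - [0,0,0,7,0]
    - [0,0,0,7,0]
    - [0,0,0,7,0]

```text
time: 15.87
tcp_pos: [0.6434, -0.1928, 0.0986]
ee_rot: [[0.489, 0.872, 0.002], [0.872, -0.489, -0.001], [0.001, 0.002, -1.0]]
contact_force: [0.5, -0.0, 2.8]
width: 0.0487
grip_force: 43.0
```

jog_arm:
  motion:
    - [0,0,0,-20,0]
    - [0,0,0,-50,0]
    - [0,0,0,-65,0]

```text
time: 16.12
tcp_pos: [0.6432, -0.1928, 0.165]
ee_rot: [[0.49, 0.872, 0.002], [0.872, -0.49, -0.0], [0.001, 0.002, -1.0]]
contact_force: [0.6, -0.4, -1.3]
width: 0.0486
grip_force: 42.9
```

```bash
python3 -c "
from h import *
o=get_obs();print(o['tcp_pos'],o['width'],go(.438,-.075,.12,-29.1))"
```

```text
[ 0.64324558 -0.19282419  0.16504977] 0.04862673778895417 [ 2.200e+00 -2.367e+02  4.460e+01 -2.000e-01]
```

jog_arm:
  motion:
    - [0,0,-38,0,0]
    - [0,1,-78,0,0]
    - [0,1,-118,0,0]
    - [0,2,-158,0,0]
    - [0,2,-198,15,0]
    - [0,2,-230,40,0]
    - [0,2,-236,70,0]
    - [0,2,-236,90,0]

```text
time: 16.78
tcp_pos: [0.4349, -0.0743, 0.0716]
ee_rot: [[0.488, 0.873, -0.001], [0.873, -0.488, 0.0], [-0.0, -0.001, -1.0]]
contact_force: [0.1, -0.6, -2.1]
width: 0.0486
grip_force: 42.9
```

```bash
python3 -c "
from h import *
o=get_obs();print(o['tcp_pos'],o['width'],go(.438,-.075,.0556,-29.1))"
```

```text
[ 0.43494664 -0.07429863  0.07162766] 0.04859479666876681 [ 0.9  3.  16.  -0.1]
```

jog_arm:
  motion:
    - [0,1,2,9,0]
    - [0,1,2,15,0]
    - [0,1,2,17,0]
    - [0.7,1,2,17,0]
    - [0.7,1,2,17,0]
    - [0.7,1,2,17,0]
    - [0.7,1,2,-18,0]
    - [0.8,1,2,-58,0]

```text
time: 17.45
tcp_pos: [0.4389, -0.0754, 0.1297]
ee_rot: [[0.489, 0.872, -0.005], [0.872, -0.489, 0.001], [-0.002, -0.005, -1.0]]
contact_force: [0.4, -0.3, -0.6]
width: 0.068
grip_force: 0.0
```

```bash
python3 -c "
from h import *
o=get_obs();print(o['tcp_pos'],o['width'],go(.6116,-.2491,.155,-29.1))"
```

```text
[ 0.43889226 -0.07537324  0.12972851] 0.0680156013906997 [-6.710e+01  2.355e+02 -2.630e+01 -2.000e-01]
```

jog_arm:
  motion:
    - [1,-11,36,-26,0]
    - [1,-22,74,-26,0]
    - [1,-33,112,-26,0]
    - [1,-44,150,-26,0]
    - [1,-55,188,-26,0]
    - [1,-64,224,-26,0]
    - [1,-67,234,-5,0]
    - [1,-67,234,20,0]

```text
time: 18.12
tcp_pos: [0.6144, -0.2527, 0.1115]
ee_rot: [[0.493, 0.87, 0.006], [0.87, -0.493, -0.003], [0.0, 0.006, -1.0]]
contact_force: [-0.4, 0.3, -1.1]
width: 0.0851
grip_force: 0.0
```

```bash
python3 -c "
from h import *
o=get_obs();print(o['tcp_pos'],o['width'],go(.6116,-.2491,.097,-29.1))"
```

```text
[ 0.61442732 -0.25271726  0.11145396] 0.08513727082211849 [ 1.7 -4.3 14.4 -0.4]
```

jog_arm:
  motion:
    - [1,1,-1,12,0]
    - [1,1,-1,14,0]
    - [1,1,-1,14,0]
    - [0,1,-1,14,0]
    - [0,1,-1,14,0]
    - [0,1,-1,14,0]
    - [0,1,-1,14,0]
    - [0,1,-1,14,0]

```text
time: 18.78
tcp_pos: [0.6114, -0.2472, 0.0974]
ee_rot: [[0.489, 0.872, 0.002], [0.872, -0.489, -0.0], [0.0, 0.002, -1.0]]
contact_force: [0.6, 0.4, 2.4]
width: 0.0488
grip_force: 42.9
```

jog_arm:
  motion:
    - [0,0,0,-20,0]
    - [0,0,0,-50,0]
    - [0,0,0,-65,0]

```text
time: 19.03
tcp_pos: [0.6116, -0.2474, 0.1639]
ee_rot: [[0.49, 0.872, 0.002], [0.872, -0.49, -0.001], [0.0, 0.002, -1.0]]
contact_force: [1.2, 0.5, -0.9]
width: 0.0486
grip_force: 43.5
```

```bash
python3 -c "
from h import *
o=get_obs();print(o['tcp_pos'],o['width'],go(.506,-.115,.12,-29.1))"
```

```text
[ 0.61158461 -0.24738301  0.16393369] 0.04860386285347141 [  63.7 -157.    43.6   -0.2]
```

jog_arm:
  motion:
    - [0,14,-35,0,0]
    - [0,29,-72,0,0]
    - [0,44,-109,0,0]
    - [0,58,-142,15,0]
    - [0,63,-156,40,0]
    - [0,63,-156,75,0]
    - [0,63,-156,95,0]
    - [0,63,-156,100,0]

```text
time: 19.7
tcp_pos: [0.5039, -0.1153, 0.0588]
ee_rot: [[0.489, 0.872, -0.004], [0.872, -0.489, 0.001], [-0.002, -0.004, -1.0]]
contact_force: [-0.6, -0.9, -0.2]
width: 0.0489
grip_force: 43.5
```

```bash
python3 -c "
from h import *
o=get_obs();print(o['tcp_pos'],o['width'],go(.506,-.115,.0544,-29.1))"
```

```text
[ 0.50391038 -0.11525345  0.05879338] 0.04891635663215182 [ 1.2  1.7  4.4 -0.2]
```

jog_arm:
  motion:
    - [0,1,1,4,0]
    - [0,1,1,6,0]
    - [0,1,1,6,0]
    - [0.7,1,1,6,0]
    - [0.7,1,1,6,0]
    - [0.7,1,1,6,0]
    - [0.7,1,1,-30,0]
    - [0.8,1,1,-70,0]

```text
time: 20.37
tcp_pos: [0.5055, -0.1152, 0.1306]
ee_rot: [[0.489, 0.872, -0.005], [0.872, -0.489, 0.001], [-0.001, -0.005, -1.0]]
contact_force: [1.4, -0.5, 1.3]
width: 0.0681
grip_force: 0.0
```

```bash
python3 -c "
from h import *
o=get_obs();print(o['tcp_pos'],o['width'],go(.5805,-.3051,.155,-29.1))"
```

```text
[ 0.50551098 -0.11517154  0.13060194] 0.06810584246902326 [-129.   158.2  -25.    -0.2]
```

jog_arm:
  motion:
    - [1,-24,30,-25,0]
    - [1,-49,60,-25,0]
    - [1,-74,91,-25,0]
    - [1,-99,121,-25,0]
    - [1,-122,150,-25,0]
    - [1,-129,158,-25,0]
    - [1,-129,158,5,0]
    - [1,-129,158,27,0]

```text
time: 21.03
tcp_pos: [0.5819, -0.307, 0.1041]
ee_rot: [[0.492, 0.871, 0.002], [0.871, -0.492, -0.001], [0.0, 0.002, -1.0]]
contact_force: [0.0, 1.3, -1.1]
width: 0.0852
grip_force: 0.0
```

```bash
python3 -c "
from h import *
o=get_obs();print(o['tcp_pos'],o['width'],go(.5805,-.3051,.097,-29.1))"
```

```text
[ 0.58190602 -0.30699809  0.10409138] 0.08522208381665718 [ 1.  -2.2  7.1 -0.3]
```

jog_arm:
  motion:
    - [1,0,-1,7,0]
    - [1,0,-1,7,0]
    - [0,0,-1,7,0]
    - [0,0,-1,7,0]
    - [0,0,-1,7,0]
    - [0,0,-1,7,0]
    - [0,0,-1,7,0]

```text
time: 21.62
tcp_pos: [0.5816, -0.305, 0.0986]
ee_rot: [[0.489, 0.872, 0.002], [0.872, -0.489, -0.001], [0.0, 0.002, -1.0]]
contact_force: [0.5, 0.0, 2.7]
width: 0.0484
grip_force: 42.9
```

jog_arm:
  motion:
    - [0,0,0,-20,0]
    - [0,0,0,-50,0]
    - [0,0,0,-65,0]

```text
time: 21.87
tcp_pos: [0.5815, -0.305, 0.1651]
ee_rot: [[0.489, 0.872, 0.002], [0.872, -0.489, -0.001], [0.0, 0.002, -1.0]]
contact_force: [1.1, -0.7, -0.6]
width: 0.0485
grip_force: 42.8
```

```bash
python3 -c "
from h import *
o=get_obs();print(o['tcp_pos'],o['width'],go(.438,-.155,.12,-29.1))"
```

```text
[ 0.58149835 -0.30501126  0.16506235] 0.048482594190618976 [  60.6 -198.7   44.6   -0.2]
```

jog_arm:
  motion:
    - [0,11,-36,0,0]
    - [0,23,-75,0,0]
    - [0,35,-114,0,0]
    - [0,46,-152,5,0]
    - [0,56,-185,20,0]
    - [0,60,-197,50,0]
    - [0,60,-197,80,0]
    - [0,60,-197,98,0]

```text
time: 22.53
tcp_pos: [0.4373, -0.1551, 0.0631]
ee_rot: [[0.488, 0.873, -0.001], [0.873, -0.488, 0.0], [-0.0, -0.001, -1.0]]
contact_force: [-0.5, 0.2, 0.1]
width: 0.0487
grip_force: 42.8
```

```bash
python3 -c "
from h import *
o=get_obs();print(o['tcp_pos'],o['width'],go(.438,-.155,.0556,-29.1))"
```

```text
[ 0.43726527 -0.15510714  0.06310728] 0.04869489130318037 [ 0.5  0.6  7.5 -0.1]
```

jog_arm:
  motion:
    - [0,0,0,6,0]
    - [0,0,0,9,0]
    - [0,0,0,9,0]
    - [0.7,0,0,9,0]
    - [0.7,0,0,9,0]
    - [0.7,0,0,9,0]
    - [0.7,0,0,-27,0]
    - [0.8,0,0,-67,0]

```text
time: 23.2
tcp_pos: [0.437, -0.1555, 0.1306]
ee_rot: [[0.489, 0.872, -0.005], [0.872, -0.489, 0.002], [-0.001, -0.005, -1.0]]
contact_force: [0.5, -0.5, -0.6]
width: 0.0681
grip_force: 0.0
```

jog_arm:
  motion:
    - [1,40,0,-20,0]
    - [1,80,0,-30,0]
    - [1,120,0,-30,0]
    - [1,160,0,-30,0]
    - [1,200,0,-30,0]
    - [1,220,0,-30,0]

```text
time: 23.7
tcp_pos: [0.5483, 0.0412, 0.1621]
ee_rot: [[0.486, 0.874, 0.003], [0.874, -0.486, 0.003], [0.004, 0.001, -1.0]]
contact_force: [-0.1, 0.3, 1.2]
width: 0.0854
grip_force: 0.0
```

```bash
python3 -c "
from h import *
o=get_obs();print(o['tcp_pos'],o['width'])
i=get_image('side');t=get_image('top')
cv2.imwrite('pics/t1.png',t);cv2.imwrite('pics/s1.png',i)
cv2.imwrite('pics/a6.png',np.hstack([cv2.resize(i[180:330,260:370],None,fx=3.6,fy=3.6,interpolation=2),cv2.resize(t[150:300,350:460],None,fx=3.6,fy=3.6,interpolation=2)]))"
```

```text
[0.54826613 0.0411823  0.1621267 ] 0.08539939285974045
```

View pics/a6.png

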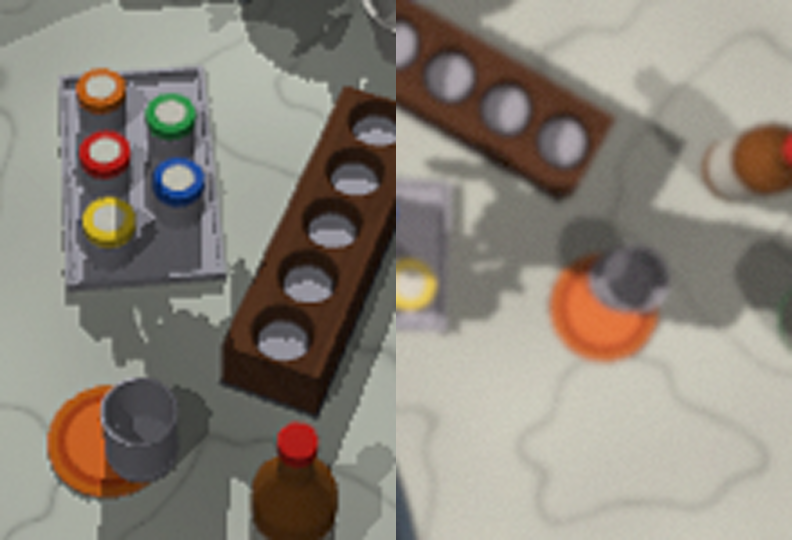

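All five tins stand upright on the tray. The tumbler is upright but half off the trivet: its rim is at side px about (298.5,293) and top px about (414,227).

```bash
python3 -c "
from h import *
a=ray('side',298.5,293,.073);b=ray('top',414,226.9,.073);print(a,b)
m=(a+b)/2
print(go(m[0],m[1],.13,-29.1))"
```

```text
[ 0.44950848 -0.37024769  0.073     ] [ 0.44908876 -0.36449581  0.073     ]
[-4.047e+02  1.115e+02  3.040e+01  1.000e-01]
```

jog_arm:
  motion:
    - [1,-38,10,0,0]
    - [1,-77,21,0,0]
    - [1,-116,32,0,0]
    - [1,-155,43,0,0]
    - [1,-194,54,0,0]
    - [1,-233,64,0,0]
    - [1,-272,75,0,0]
    - [1,-311,86,0,0]

```text
time: 24.47
tcp_pos: [0.4669, -0.2803, 0.1616]
ee_rot: [[0.491, 0.871, -0.0], [0.871, -0.491, -0.0], [-0.001, -0.0, -1.0]]
contact_force: [0.9, 0.6, 0.1]
width: 0.0859
grip_force: 0.0
```

jog_arm:
  motion:
    - [1,-38,10,0,0]
    - [1,-75,20,10,0]
    - [1,-93,25,30,0]
    - [1,-93,25,35,0]
    - [1,-93,25,35,0]

```text
time: 24.88
tcp_pos: [0.4425, -0.372, 0.1247]
ee_rot: [[0.493, 0.87, -0.003], [0.87, -0.493, 0.002], [-0.0, -0.004, -1.0]]
contact_force: [0.4, 1.0, 0.6]
width: 0.0856
grip_force: 0.0
```

```bash
python3 -c "
from h import *
o=get_obs();print(o['tcp_pos'],go(.449,-.367,.0535,-29.1))"
```

```text
[ 0.44246848 -0.37202769  0.12470266] [ 7.6  3.5 71.2 -0.4]
```

jog_arm:
  motion:
    - [1,6,3,20,0]
    - [1,6,3,45,0]
    - [1,6,3,65,0]
    - [1,6,3,70,0]
    - [1,6,3,70,0]
    - [0,6,3,70,0]
    - [0,6,3,70,0]
    - [0,6,3,70,0]

```text
time: 25.55
tcp_pos: [0.4514, -0.3671, 0.0583]
ee_rot: [[0.489, 0.872, 0.002], [0.872, -0.489, -0.001], [-0.0, 0.002, -1.0]]
contact_force: [-0.9, 2.6, 6.1]
width: 0.0653
grip_force: 43.5
```

jog_arm:
  motion:
    - [0,0,0,0,0]
    - [0,0,0,-15,0]
    - [0,0,0,-28,0]
    - [0,0,0,-28,0]

```text
time: 25.88
tcp_pos: [0.4521, -0.368, 0.0876]
ee_rot: [[0.49, 0.872, 0.004], [0.872, -0.49, -0.003], [-0.001, 0.005, -1.0]]
contact_force: [1.4, -0.3, -1.3]
width: 0.0654
grip_force: 45.2
```

```bash
python3 -c "
from h import *
o=get_obs();print(o['tcp_pos'],o['width'],go(.421,-.358,.08,-29.1))
i=get_image('side');t=get_image('top')
cv2.imwrite('pics/a7.png',np.hstack([cv2.resize(i[230:340,230:350],None,fx=3.2,fy=3.2),cv2.resize(t[180:290,350:470],None,fx=3.2,fy=3.2)]))"
```

```text
[ 0.45208753 -0.36796976  0.08764053] 0.06543637034910454 [ -6.5 -32.    7.5  -0.2]
```

View pics/a7.png

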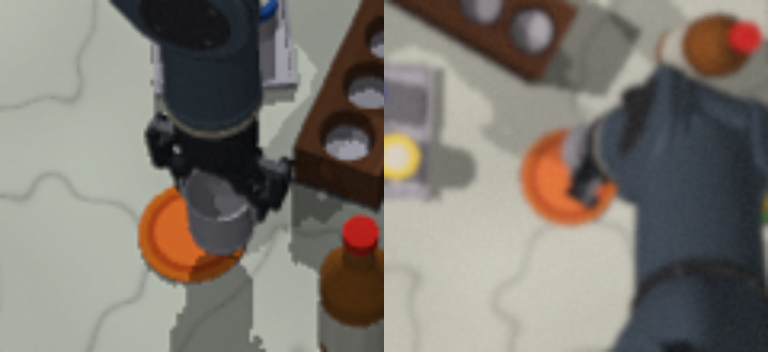

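The tumbler is held upright off the surface, its foot over the +x side of the trivet. Shift it to the centre, set it down and back off.

jog_arm:
  motion:
    - [0,-3,-15,0,0]
    - [0,-6,-31,0,0]
    - [0,-6,-31,10,0]
    - [0,-6,-31,22,0]
    - [0,-6,-31,28,0]
    - [0,-6,-31,28,0]
    - [0,-6,-31,28,0]

```text
time: 26.57
tcp_pos: [0.4203, -0.3571, 0.056]
ee_rot: [[0.49, 0.872, -0.001], [0.872, -0.49, 0.0], [-0.0, -0.001, -1.0]]
contact_force: [-3.4, 0.6, 5.5]
width: 0.0656
grip_force: 47.4
```

jog_arm:
  motion:
    - [1,0,0,0,0]
    - [1,0,0,0,0]
    - [1,0,0,0,0]
    - [1,0,0,-35,0]
    - [1,0,0,-70,0]
    - [1,10,0,-105,0]
    - [1,45,0,-110,0]
    - [1,85,0,-110,0]

```text
time: 27.23
tcp_pos: [0.4629, -0.2853, 0.1689]
ee_rot: [[0.495, 0.869, 0.004], [0.869, -0.495, -0.004], [-0.001, 0.005, -1.0]]
contact_force: [0.8, 0.1, -1.0]
width: 0.0851
grip_force: 0.0
```

jog_arm:
  motion:
    - [1,38,0,-20,0]
    - [1,78,0,-30,0]
    - [1,118,0,-30,0]
    - [1,158,0,-30,0]
    - [1,198,0,-30,0]
    - [1,238,0,-30,0]
    - [1,278,0,-30,0]
    - [1,300,0,-30,0]

```text
time: 27.9
tcp_pos: [0.611, -0.0157, 0.1963]
ee_rot: [[0.486, 0.874, 0.001], [0.874, -0.486, 0.003], [0.003, -0.0, -1.0]]
contact_force: [0.4, 0.2, 0.2]
width: 0.0856
grip_force: 0.0
```

```bash
python3 -c "
from h import *
o=get_obs();print(o['tcp_pos'],o['joint_positions'])
i=get_image('side');t=get_image('top')
cv2.imwrite('pics/t2.png',t);cv2.imwrite('pics/s2.png',i)
a=cv2.resize(i[265:325,255:325],None,fx=5,fy=5,interpolation=2);b=cv2.resize(t[205:265,370:440],None,fx=5,fy=5,interpolation=2)
c=cv2.resize(t[180:216,180:236],None,fx=7,fy=7,interpolation=2)
q=np.zeros((252,700,3),np.uint8);q[:,:392]=c
cv2.imwrite('pics/a8.png',np.vstack([np.hstack([a,b]),q]))"
```

```text
[ 0.61096509 -0.01565231  0.19625839] [  8.69641784  31.35615247 -18.16465435  96.6208026   11.41569747
  53.76080474 -42.79777364]
```

View pics/a8.png

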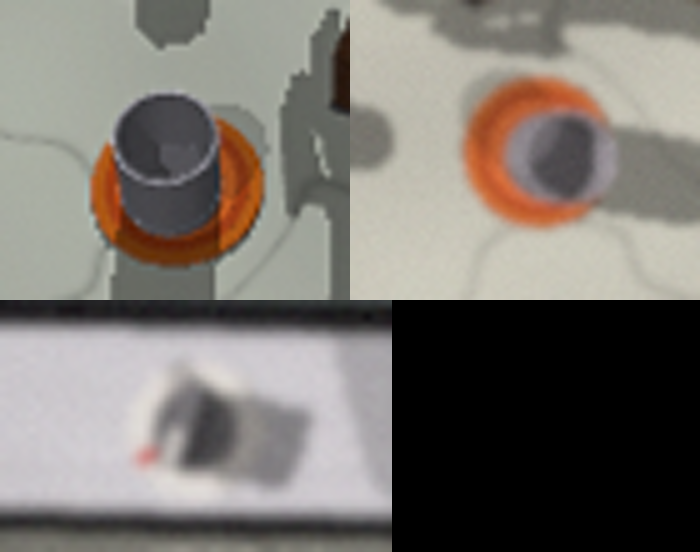

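The tumbler is standing on the trivet. The dial bar lies roughly along x with its white end towards the robot; the red mark is at top px (200.6,201.7). I'll fit the axis and the bar angle numerically.

```bash
python3 - <<'E'
from h import *
np.set_printoptions(precision=4,suppress=True)
print("tumbler",ray('side',287.9,292.3,.074),proj('top',[.421,-.358,.074]),"top seen ~",370+(562.-350)/5-.4,205+156/5-.4)
t=cv2.imread("pics/t2.png");s=cv2.imread("pics/s2.png")
h=t.astype(int)
# red mark
r=np.clip(h[190:212,190:215,2]-h[190:212,190:215,:2].max(2)-25,0,None); v,u=np.mgrid[190:212,190:215]
red=ray("top",(u*r).sum()/r.sum(),(v*r).sum()/r.sum(),.0545);print("red",red)
# hob edges on top: intensity transitions via subpixel gradient, refine with model fit
from scipy.optimize import minimize
for n,im in(("top",t),("side",s)):
    g=cv2.GaussianBlur(cv2.cvtColor(im,cv2.COLOR_BGR2GRAY).astype(np.float32),(0,0),1)
    def cost(p):
        x,y,a=p;c,si=np.cos(a),np.sin(a);tot=0
        k=np.linspace(-.95,.95,60)
        edges=[(np.c_[np.full(60,-.18),k*.13],(-1,0)),(np.c_[k*.18,np.full(60,.13)],(0,1)),(np.c_[k*.18,np.full(60,-.13)],(0,-1))]
        if n=="side": edges=[edges[0],edges[1]]
        for P,nn in edges:
            val=[]
            for off in(.006,-.006):
                Q=P+np.array(nn)*off; W=np.c_[x+c*Q[:,0]-si*Q[:,1],y+si*Q[:,0]+c*Q[:,1],np.full(60,.054)]
                uv=np.array([proj(n,w) for w in W],np.float32)
                val.append(cv2.remap(g,uv[:,0:1],uv[:,1:2],1).ravel())
            tot+=np.clip(val[0]-val[1],-80,80).mean()
        return -tot
    best=min((minimize(cost,[.660+dx,.352+dy,a],method="Nelder-Mead",options=dict(initial_simplex=[[.66+dx,.352+dy,a],[.665+dx,.352+dy,a],[.66+dx,.357+dy,a],[.66+dx,.352+dy,a+.02]])) for dx in(-.003,.003) for dy in(-.003,.003) for a in(0,.02)),key=lambda r:r.fun)
    x,y,a=best.x;ax=np.array([x-.13*np.cos(a),y-.13*np.sin(a)]);d=red[:2]-ax
    print(n,best.x,best.fun,"axis",ax,"r",np.hypot(*d),"ang",np.degrees(np.arctan2(d[1],d[0])))
ax=np.array([.530,.351])
def ov(n,im,a,b,k,ang):
    (u0,v0),(u1,v1)=a,b;I=cv2.resize(im[v0:v1,u0:u1],None,fx=k,fy=k,interpolation=2)
    e=np.radians(ang);X=np.array([np.cos(e),np.sin(e)]);Y=np.array([-X[1],X[0]])
    L=[[*(ax+X*p*.022+Y*q*.007),.087] for p,q in((1,1),(1,-1),(-1,-1),(-1,1))]
    P=np.array([((proj(n,w)-[u0,v0]+.5)*k-.5) for w in L]).round().astype(int)
    cv2.polylines(I,[P],True,(0,255,0),1);cv2.circle(I,tuple((P[0]+P[1])//2),3,(0,0,255),1);return I
cv2.imwrite("pics/a9.png",np.vstack([np.hstack([ov("top",t,(190,180),(225,214),7,a) for a in(170,185,200)]),np.hstack([ov("side",s,(290,120),(325,154),7,a) for a in(170,185,200)])]))
E
```

```text
tumbler [ 0.4178 -0.3646  0.074 ] [412.1602 234.9987] top seen ~ 412.0 235.79999999999998
red [0.5192 0.3788 0.0545]Traceback (most recent call last):
  File "<stdin>", line 26, in <module>
  File "<stdin>", line 26, in <genexpr>
    res = _minimize_neldermead(fun, x0, args, callback, bounds=bounds,
                               **options)
    fxr = func(xr)
    fx = function(np.copy(x), *(wrapper_args + args))
  File "<stdin>", line 22, in cost
  File "h.py", line 8, in proj
    c=camera_info(n);q=c["view"]@np.r_[p,1];return np.array([c["fx"]*q[0]/q[2]+c["cx"],c["fy"]*q[1]/q[2]+c["cy"]])
ValueError: time passes only in moves, steps and waits
```

```bash
cat >> h.py <<'E'
C={n:camera_info(n) for n in("top","side")}
camera_info=lambda n:C[n]
E
cat > hob.py <<'E'
from h import *
from scipy.optimize import minimize
def hobfit(n,im):
    g=cv2.GaussianBlur(cv2.cvtColor(im,cv2.COLOR_BGR2GRAY).astype(np.float32),(0,0),1)
    k=np.linspace(-.95,.95,60);f=np.full(60,1.)
    E=[(np.c_[-.18*f,k*.13],(-1,0)),(np.c_[k*.18,.13*f],(0,1))]+([(np.c_[k*.18,-.13*f],(0,-1))] if n=="top" else [])
    def cost(p):
        x,y,a=p;R=np.array([[np.cos(a),-np.sin(a)],[np.sin(a),np.cos(a)]]);tot=0
        for P,nn in E:
            val=[]
            for off in(.006,-.006):
                W=(P+np.array(nn)*off)@R.T+[x,y];q=np.c_[W,.054*f,f]@C[n]["view"].T
                u=(C[n]["fx"]*q[:,0]/q[:,2]+C[n]["cx"]).astype(np.float32);v=(C[n]["fy"]*q[:,1]/q[:,2]+C[n]["cy"]).astype(np.float32)
                val.append(cv2.remap(g,u[:,None],v[:,None],1).ravel())
            tot+=(val[0]-val[1]).mean()
        return -tot
    S=[]
    for dx in(-.003,.003):
        for a in(0,.02):
            p=np.array([.66+dx,.352,a]);S.append(minimize(cost,p,method="Nelder-Mead",options=dict(initial_simplex=[p,p+[.005,0,0],p+[0,.005,0],p+[0,0,.02]])))
    return min(S,key=lambda r:r.fun)
E
python3 - <<'E'
from hob import *
np.set_printoptions(precision=4,suppress=True)
red=np.array([.5192,.3788])
t=cv2.imread("pics/t2.png");s=cv2.imread("pics/s2.png")
for n,im in(("top",t),("side",s)):
    b=hobfit(n,im);x,y,a=b.x;ax=np.array([x-.13*np.cos(a),y-.13*np.sin(a)]);d=red-ax
    print(n,b.x,b.fun,"axis",ax,"r",np.hypot(*d),"ang",np.degrees(np.arctan2(d[1],d[0])))
print(proj("top",[.53,.351,.087]),proj("top",[.508,.351,.087]),proj("top",[.552,.351,.087]))
g=cv2.cvtColor(t,cv2.COLOR_BGR2GRAY);print(g[186:212,196:226])
g=cv2.cvtColor(s,cv2.COLOR_BGR2GRAY);print(proj("side",[.53,.351,.087]),proj("side",[.508,.351,.087]));print(g[126:146,294:314])
E
```

```text
top [0.656  0.3509 0.0079] -102.92758178710938 axis [0.526  0.3499] r 0.02970055869940961 ang 103.18257658379216
side [ 0.6554  0.3504 -0.0117] -62.828792572021484 axis [0.5254 0.3519] r 0.027623466344343792 ang 102.90308159810921
[206.5525 198.103 ] [206.2617 204.518 ] [206.8426 191.7042]
[[199 198 201 199 201 198 199 201 197 198 198 199 198 200 198 197 196 198
  197 198 197 197 197 198 195 193 197 195 197 194]
 [204 203 200 201 203 202 204 202 202 201 198 201 205 205 204 201 200 201
  202 203 202 202 202 202 202 204 201 203 200 200]
 [202 202 203 203 205 203 202 201 196 190 192 197 206 208 206 207 204 203
  201 205 205 205 201 204 205 204 201 205 202 202]
 [203 204 206 205 205 206 204 199 188 181 182 195 206 213 213 213 208 206
  203 202 204 204 205 203 205 205 206 205 205 201]
 [205 205 203 204 206 211 209 202 188 177 175 176 197 208 216 216 214 209
  206 202 203 206 206 205 206 203 205 204 204 206]
 [203 203 206 205 206 212 214 205 187 171 157 152 163 187 203 215 217 212
  205 200 202 203 206 204 205 207 205 205 202 207]
 [205 203 204 204 212 215 214 202 179 156 138 128 134 144 1
[... 3482 characters left out ...]
 208 182
  190 192]
 [185 174 203 214 135  72  56  55  56  58  57  55  52  56 156 208 212 198
  192 190]
 [184 199 201 213 135 102  76  62  63  53  51  61  70 113 110 202 207 197
  192 191]
 [177 191 172 200 132 116 118 105 105  79  71 116 121 117 111 200 190 190
  192 191]
 [141 187 193 177 123 111 116 118 119 120 120 119 116 112 106 191 194 192
  192 191]
 [136 185 191 195 121  95 107 113 114 114 115 115 104  93  84 182 195 191
  191 192]
 [ 99 182 191 195 119 100 104 101 100 101 102  99 103 103 120 185 193 193
  190 191]
 [100 182 190 193 119  99 102 104 105 105 105 105 105  98 186 193 192 192
  190 192]
 [ 94 183 191 192 134 120 124 129 106 103 103 102 100  97 183 192 192 192
  189 191]]
```

```bash
python3 - <<'E'
from hob import *
from scipy.optimize import minimize
np.set_printoptions(precision=4,suppress=True)
t=cv2.imread("pics/t2.png").astype(np.float32);t0=cv2.imread("pics/top0.png").astype(np.float32)
im=(t+t0)/2; g=im.mean(2)
v,u=np.mgrid[186:212,192:226]
w=(g[186:212,192:226]>211);pts=np.array([ray("top",a,b,.0545)[:2] for a,b in zip(u[w],v[w])])
W=g[186:212,192:226][w]-209
f=lambda p:(np.minimum(np.abs(np.hypot(pts[:,0]-p[0],pts[:,1]-p[1])-p[2]),.006)*W).sum()
r=min((minimize(f,[x,y,.029],method="Nelder-Mead",options=dict(initial_simplex=[[x,y,.029],[x+.006,y,.029],[x,y+.006,.029],[x,y,.033]])) for x in(.523,.529,.533) for y in(.346,.352)),key=lambda r:r.fun);print("ring",r.x,len(pts),r.fun)
h=im[190:212,190:215];q=np.clip(h[...,2]-h[...,:2].max(2)-15,0,None);vv,uu=np.mgrid[190:212,190:215]
red=ray("top",(uu*q).sum()/q.sum(),(vv*q).sum()/q.sum(),.0545)[:2];d=red-r.x[:2];print(red,np.hypot(*d),np.degrees(np.arctan2(d[1],d[0])))
for z,(a,b) in((.087,(203.8,200.5)),(.087,(205,197.5)),(.087,(205,190))):print(ray("top",a,b,z))
E
```

```text
Traceback (most recent call last):
IndexError: too many indices for array: array is 1-dimensional, but 2 were indexed
```

```bash
python3 - <<'E'
from hob import *
from scipy.optimize import minimize
np.set_printoptions(precision=4,suppress=True)
t=cv2.imread("pics/t2.png").astype(np.float32);t0=cv2.imread("pics/top0.png").astype(np.float32)
im=(t+t0)/2; g=cv2.cvtColor(im,cv2.COLOR_BGR2GRAY)
v,u=np.mgrid[186:212,192:226]
G=g[186:212,192:226];w=G>208.5;pts=np.array([ray("top",a,b,.0545)[:2] for a,b in zip(u[w],v[w])])
W=G[w]-207
f=lambda p:(np.minimum(np.abs(np.hypot(pts[:,0]-p[0],pts[:,1]-p[1])-p[2]),.006)*W).sum()
r=min((minimize(f,[x,y,.029],method="Nelder-Mead",options=dict(initial_simplex=[[x,y,.029],[x+.006,y,.029],[x,y+.006,.029],[x,y,.033]])) for x in(.523,.529,.533) for y in(.346,.352)),key=lambda r:r.fun);print("ring",r.x,len(pts),r.fun)
h=im[190:212,190:215];q=np.clip(h[...,2]-h[...,:2].max(2)-15,0,None);vv,uu=np.mgrid[190:212,190:215]
red=ray("top",(uu*q).sum()/q.sum(),(vv*q).sum()/q.sum(),.0545)[:2];d=red-r.x[:2];print(red,np.hypot(*d),np.degrees(np.arctan2(d[1],d[0])))
for z,(a,b) in((.087,(203.8,200.5)),(.087,(205,197.5)),(.087,(205,190))):print(ray("top",a,b,z))
E
```

```text
ring [0.5319 0.3546 0.0302] 17 0.03587622647924079
[0.5191 0.379 ] 0.027509651598983838 117.83846221898487
[0.5215 0.36   0.087 ]
[0.5319 0.3564 0.087 ]
[0.5577 0.3575 0.087 ]
```

```bash
python3 -c "
from h import *
print(go(.531,.356,.16,73))"
```

```text
[ 286.4 -249.4   37.1 -101.9]
```

jog_arm:
  motion:
    - [1,15,-22,0,-7]
    - [1,40,-45,0,-14]
    - [1,65,-68,0,-21]
    - [1,90,-90,0,-28]
    - [1,115,-110,0,-35]
    - [1,140,-130,0,-42]
    - [1,165,-150,0,-49]
    - [1,190,-170,0,-56]

```text
time: 28.67
tcp_pos: [0.5537, 0.2278, 0.1962]
ee_rot: [[-0.453, 0.891, 0.0], [0.891, 0.453, -0.001], [-0.001, -0.0, -1.0]]
contact_force: [0.4, 0.4, 1.1]
width: 0.0852
grip_force: 0.0
```

```bash
python3 -c "
from h import *
o=get_obs();print(o['tcp_pos'],o['joint_positions'],go(.531,.356,.16,73))"
```

```text
[0.55374435 0.22777439 0.19620355] [ -5.54519961  32.56792055 -33.69138826  98.08343836  21.19933004
  55.82943567 -20.20611354] [124.6  37.9  36.1 -46. ]
```

jog_arm:
  motion:
    - [1,18,5,0,-7]
    - [1,36,11,0,-14]
    - [1,54,16,0,-21]
    - [1,72,22,0,-28]
    - [1,90,27,0,-35]
    - [1,107,33,5,-42]
    - [1,124,38,15,-46]
    - [1,124,38,30,-46]

```text
time: 29.33
tcp_pos: [0.5313, 0.359, 0.1669]
ee_rot: [[-0.957, 0.29, 0.001], [0.29, 0.957, 0.004], [0.0, 0.004, -1.0]]
contact_force: [-0.1, -0.1, 0.3]
width: 0.0854
grip_force: 0.0
```

```bash
python3 -c "
from h import *
o=get_obs();print(o['tcp_pos'],o['joint_positions'],go(.531,.356,.091,73))"
```

```text
[0.53134984 0.35902137 0.16692345] [-12.46799241  40.23003123 -44.20966293  93.25370026  31.40220201
  59.40955011   6.90260243] [-0.6 -3.3 75.9  0.1]
```

jog_arm:
  motion:
    - [1,0,-1,20,0]
    - [1,0,-1,45,0]
    - [1,0,-1,65,0]
    - [1,0,-1,74,0]
    - [1,0,-1,74,0]
    - [0.4,0,-1,74,0]
    - [0.25,0,-1,74,0]
    - [0.2,0,-1,74,0]
  newtons: 20

```text
time: 30.0
tcp_pos: [0.5325, 0.3548, 0.0937]
ee_rot: [[-0.955, 0.298, 0.002], [0.298, 0.955, 0.001], [-0.001, 0.002, -1.0]]
contact_force: [-0.5, -0.3, 0.2]
width: 0.0514
grip_force: 0.0
```

jog_arm:
  motion:
    - [0,0,0,0,0]
    - [0,0,0,0,0]
    - [0,0,0,0,0]
    - [0,0,0,0,0]

```text
time: 30.33
tcp_pos: [0.5323, 0.355, 0.093]
ee_rot: [[-0.955, 0.297, 0.001], [0.297, 0.955, 0.001], [-0.001, 0.001, -1.0]]
contact_force: [1.1, 0.7, 4.2]
width: 0.0135
grip_force: 23.6
```

```bash
python3 -c "
from h import *
o=get_obs();print(o['tcp_pos'],o['ee_rot'][:2,:2],o['width'],o['grip_force'],o['contact_force'],o['ft_torque'])"
```

```text
[0.5322527  0.3549531  0.09301538] [[-0.95472363  0.29749209]
 [ 0.29749332  0.95472317]] 0.013465399413412798 23.647688627243042 [1.08275721 0.72920648 4.15533698] [ 0.0591359  -0.05836788  0.04012259]
```

jog_arm:
  motion:
    - [0,0,0,0,7]
    - [0,0,0,0,14]
    - [0,0,0,0,21]
    - [0,0,0,0,28]
    - [0,0,0,0,35]
    - [0,0,0,0,40]
    - [0,0,0,0,45]
    - [0,0,0,0,45]

```text
time: 31.0
tcp_pos: [0.5319, 0.3547, 0.093]
ee_rot: [[-0.461, 0.887, 0.001], [0.887, 0.461, 0.0], [-0.0, 0.001, -1.0]]
contact_force: [-0.7, -0.3, 6.0]
width: 0.0135
grip_force: 24.0
```

jog_arm:
  motion:
    - [0,0,0,0,0]
    - [0,0,0,0,0]

```text
time: 31.17
tcp_pos: [0.532, 0.3546, 0.093]
ee_rot: [[-0.467, 0.884, 0.001], [0.884, 0.467, 0.0], [-0.0, 0.001, -1.0]]
contact_force: [-1.2, -1.9, 6.6]
width: 0.0135
grip_force: 24.1
```

```bash
python3 -c "
from h import *
o=get_obs();R=o['ee_rot'];p=o['tcp_pos'];print(p,R[:2,:2],o['width'],o['contact_force'],o['ft_torque'][2])
A=np.array([[.2975,.9547],R[:2,1]]);b=np.array([.2975*.53225+.9547*.35495,R[:2,1]@p[:2]]);ax=np.linalg.solve(A,b)
d=np.array([.5191,.379])-ax;print('axis',ax,'mark',np.degrees(np.arctan2(d[1],d[0])),np.hypot(*d),'bar',np.degrees(np.arctan2(R[1,0],R[0,0])))"
```

```text
[0.53196092 0.35463323 0.09297942] [[-0.46735198  0.88407108]
 [ 0.88407133  0.46735192]] 0.013491344128188962 [-1.19566256 -1.85176424  6.56818442] -0.040257069034897154
axis [0.53170342 0.35512032] mark 117.82458500059182 0.027001579777743277 bar 117.86254452935094
```

jog_arm:
  motion:
    - [0.4,0,0,0,0]
    - [1,0,0,0,0]
    - [1,0,0,0,0]
    - [1,0,0,0,0]
    - [1,0,0,-20,0]
    - [1,0,0,-50,0]
    - [1,0,0,-85,0]
    - [1,0,0,-110,0]

```text
time: 31.83
tcp_pos: [0.532, 0.3548, 0.2046]
ee_rot: [[-0.465, 0.885, 0.001], [0.885, 0.465, 0.001], [0.001, 0.001, -1.0]]
contact_force: [1.7, 0.6, -0.6]
width: 0.0854
grip_force: 0.0
```

jog_arm:
  motion:
    - [1,-35,-18,0,0]
    - [1,-70,-37,0,0]
    - [1,-105,-56,0,0]
    - [1,-140,-75,0,0]
    - [1,-175,-93,0,0]
    - [1,-175,-93,0,0]
    - [1,-175,-93,0,0]

```text
time: 32.42
tcp_pos: [0.5312, 0.1529, 0.2022]
ee_rot: [[-0.46, 0.888, -0.0], [0.888, 0.46, -0.001], [-0.001, -0.001, -1.0]]
contact_force: [0.6, 1.3, 0.2]
width: 0.0854
grip_force: 0.0
```

```bash
python3 - <<'E'
from h import *
o=get_obs();print(o['tcp_pos'],o['time'])
i=get_image('side');t=get_image('top')
def r(a,k,h,w):
    b=cv2.resize(a,None,fx=k,fy=k,interpolation=2)[:h,:w];q=np.zeros((h,w,3),np.uint8);q[:b.shape[0],:b.shape[1]]=b;return q
cv2.imwrite('pics/t3.png',t)
cv2.imwrite('pics/a10.png',np.hstack([r(i[95:350,230:410],2.3,590,410),np.vstack([r(t[180:216,185:235],7.6,290,380),r(t[185:260,350:450],3.8,300,380)])]))
print(proj('top',[.5317,.3551,.087]),proj('top',[.5317-.0103,.3551+.0194,.087]))
E
```

```text
[0.53123518 0.15287535 0.20218456] 32.4167
[205.37171862 197.57812922] [199.53682507 200.43847293]
```

View pics/a10.png

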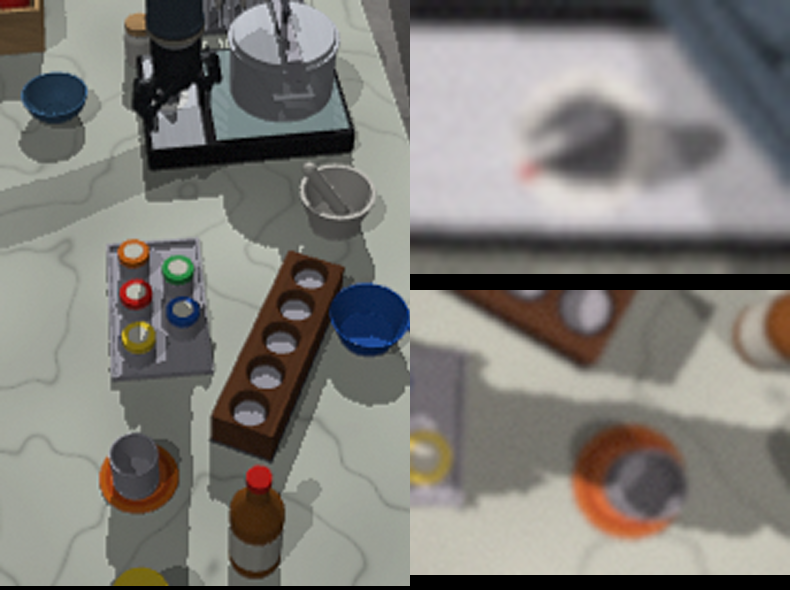

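The picture shows the dial's white line pointing at the red mark (crop 528,170). All five tins stand on the tray. The tumbler stands on the trivet about 4 mm off centre, and the arm is clear.

```bash
python3 -c "
from cell import *
print(close_job())"
```

```text
the job is handed in; nothing more can be done
None
```

The job is handed in: the tumbler stands on the trivet about 4 mm off centre (put back after it was knocked mid-run), all five tins were pressed, lifted out and stood upright on the tray, and the dial was turned last so its pointer is at the red mark.

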